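# Shut the salt box and hang it up

## Robot

A 6-joint arm with a two-finger parallel gripper is mounted at the origin on the work surface. World frame = base frame: x ahead of the robot, y to its left, z up, the work surface at z = 0. Lengths are in m, angles in rad, forces in N, time in s.
With the tool pointing down it reaches from about 0.35 to 0.975 m from the base axis. Payload 4.9 kg.
Tool frame: the origin (TCP) lies on the centre line of the jaws, within the pads' length; the fingertips stand 17 mm ahead of it and the grasp point (between the pads) lies 2 mm behind it (ctrl.tcp_to_tips is the distance from the TCP to the fingertips, in m); z points along the fingers, y is the line along which they close (so a half turn about z gives the same grasp; the last joint's range is limited). The gripper opens to 85 mm and grips with 20 to 120 N. Pads are 22 mm wide; open, the fingers measure 114 mm over their backs; the gripper's body (76 mm by 85 mm) begins 54 mm behind the grasp point. The pads swing forward as they close: fully open they stand 13 mm farther back than shut.
Start: joints at [-1.317, 0.053, 1.613, -0, 1.476, -0.119], TCP at [0.228, -0.582, 0.214] pointing down, gripper open.
Joint ranges: [-3.01, 3.01], [-1.01, 2.22], [0.06, 2.58], [-1.02, 4.17], [0.09, 2.62], [-3.14, 3.14]. Speed limits (rad/s): [2.57, 2.57, 3.14, 3.14, 3.14, 3.14].

## Interface

Orientations are given as [roll, pitch, yaw] about the fixed x, y, z axes, in that order (R = Rz(yaw) Ry(pitch) Rx(roll)).
In Python, from cell import ctrl, eyes gives the robot as it stands. The module is installed in compiled form; this text tells all that it offers. Calls block until the motion is done:
- ctrl.goto(position, orientation): joint-space move of the TCP to a pose.
- ctrl.move_linear(position, max_speed=0.15, orientation=None, max_force=None): straight line of the TCP; orientation=None keeps the orientation; max_speed is the mean speed in m/s. With max_force (N) it stops when the force on the tool has changed by that much, and returns True; else False.
- ctrl.move_joints(angles): joint-space move.
- ctrl.gripper_to(opening, grasp_force=None): finger opening in m; grasp_force is the grip in N (None keeps the last); returns when the fingers have stopped.
- ctrl.dwell(seconds).
- ctrl.ik(position, orientation): joint angles nearest the present ones, or None.
- ctrl.get_state(): the state.
- eyes.get_image(name): name is "scene" or "top" or "wrist"; returns (picture, depth): 420x560x3 uint8, blue, green, red; 420x560 float32, m along the optical axis (not along the pixel's ray), 0 where there is no reading.
- eyes.camera_info(name): a dict with "K" (3x3 intrinsics, pixels), "extrinsics" (4x4, takes a point from world to camera coordinates). Camera axes: x right, y down, z forward; pixel columns grow to the right and rows downward; lengths in m; the calibration is good to about 2 mm. A picture is of the moment at which its call begins: read the wrist's pose just before it. camera_info takes no time and is no camera call; for the wrist camera it gives the pose at the moment of the call.
A pose or a line that the arm cannot do raises ctrl.PlanningError and nothing moves.
- ctrl.finish_job(): hands the job in; it is judged then, once.
Trained networks look in the newest picture that a camera, given by its name, has taken for a name from the list of things; names that differ only in an ending like _2 or _b are one class to them, and where a whole thing is asked for, a point or a joint stands for the part that bears it (a point fixed in the world has none). Each returns a list of dicts, best first, with "confidence" (0 to 1); they miss things now and then, are a little off and sometimes report something else, mostly with a low value. They report only what shows in the picture. A call takes as long as a camera call. They do not tell look-alikes from the thing itself.
- eyes.spot_in(label, camera): "extent" ([left, top, right, bottom] in pixels, round what is visible of it).
The state is a dict: "clock": time; "joint_positions": joint angles; "qvel": joint speeds; "tau": joint torques, N m; "tool_pos": TCP position; "orientation": TCP orientation; "force": force on the tool from outside, world axes, zero at the start; "torque": the same for the moment, N m; "gripper_width": finger opening in m; "grasp_force": force on a finger pad.
Only numpy, scipy, OpenCV 4.12 (cv2) and the standard library are available. Lean on these libraries where they do the work, as an engineer would, in place of code of your own. Each camera call takes 0.05 s, during which the arm holds its last target. There are 200 camera calls.

## Task

Take the open wooden salt box out of the drawer and stand it on the middle of the round board with its lid swung fully shut, the tab down behind the front rim, and let go of it there. Then take it by its loop handle and hang it on the free hook of the rack, lid still shut. Keep the box upright all the way and leave the other things where they are.

Things in the scene. Friction and masses are not known exactly. Their poses are not given: they have to be found in the camera images.
- saltbox: Loose, empty open box of pale wood, 100 (x) by 100 (y) by 80 mm (z), about 0.35 kg, starting in the drawer; origin at the centre of its underside, z up, front at x = -50 mm (towards the robot). Front, side walls and floor 8 mm thick, back wall 10 mm. A flat loop handle rises from the back wall. The open lid stands right in front of the loop, leaving no room to grip it.
- saltbox_loop (a point): Middle of the underside of the loop's top bar, which rests on the hook: (45, 0, 140 mm) in the box frame, axes as the box. The upright loop is 10 mm thick (x = 40 to 50 mm), 50 mm wide, from the rim at z = 80 up to z = 152 mm; its hole, open along x, is 30 mm wide, z = 94 to 140 mm.
- lid (a joint): Lid hinge, rad: 0 = fully shut on the rim, 1.5 = open, standing up. Hinge line along the box's y at x = 37, z = 84.5 mm. Stiff: the lid stays at any angle; 0.5 to 1 N at its edge moves it. Flat panel 98 mm wide (24 mm more than the loop on each side), 7 mm thick, 92 mm long from the hinge; a 9 mm deep tab on its underside sits just behind the front wall when shut.
- lid_edge (a point): Middle of the lid's free edge, on its outer (upper when shut) face.
- drawer: Fixed wooden drawer lifted out onto the worktop, 270 (x) by 310 (y) mm outside, walls 12 mm thick and 55 mm high; origin at the centre of its underside. Its inner floor is about 12 mm above the worktop.
- round_board: Fixed round wooden board, 150 mm across, 12 mm thick; origin at the centre of its underside.
- square_board: Fixed square wooden board, 145 mm, 12 mm thick, not to be used; origin at the centre of its underside. It may lie nearer or farther than the round one.
- rack: Fixed rack: 10 mm steel bar along its y, 221 mm up, on posts at y = -130 and 130 mm; a lower 10 mm bar at x = -20 mm, 120 mm up. Two 8 mm thick hooks stick out of the upper bar along -x, 63 mm long: that at y = 80 mm is taken by a tea strainer (60 mm across), that at y = -50 mm is free. Origin on the worktop below the middle of the upper bar.
- hook (a point): On the free hook: top of its level rod (225 mm up), 36 mm out from the upper bar's axis, where the loop should rest; axes as the rack, the hook points to -x and ends at x = -27 mm from here in an upturned tip 13 mm higher than the rod.
- brush: Bystander: pastry brush lying in the drawer, 200 mm long along its x; origin at its underside.
- whisk: Bystander: steel whisk lying in the drawer, 200 mm long along its x, 50 mm thick; origin at its underside.
- spatula: Bystander: spatula lying in the drawer, 200 mm long along its x; origin at its underside.
- funnel: Bystander: plastic funnel standing upside down, 80 mm across and 100 mm high; origin under its centre.
- jar: Bystander: glass jar, 60 mm across, 85 mm high; origin under its centre.
- press: Bystander: aluminium lemon press lying down, 220 mm long; origin near its middle, at its underside.
- mug: Bystander: white mug, 76 mm across, 85 mm high; origin under its centre.
Things that resemble listed ones, but are neither listed nor needed, are in the scene too. Leave any purple look-alike of the saltbox alone. Leave any blue look-alike of the round_board alone.

How it is judged:
On the way:
1. the box stands upright on the round board, its lid shut, let go of (horizontal distance between saltbox and round_board below 0.045 m and height (world z) of saltbox between 0.006 and 0.02 m and angle between saltbox's own z axis and vertical below 0.1 rad and value of joint lid below 0.08 rad and linear speed of saltbox below 0.02 m/s and contact force between the fingers and saltbox below 0.1 N), for 0.2 s.
At the end, for the whole second after the job is handed in: The box hangs at rest by its loop on the free hook, the rack bearing it: underside of the loop bar within 8 to 10 mm of the rod in height, 15 mm across, between tip and upper bar; tilt under 0.5 rad, lid within 0.08 rad of shut (x of saltbox_loop in the frame of hook between -0.025 and 0.034 m and y of saltbox_loop in the frame of hook between -0.015 and 0.015 m and z of saltbox_loop in the frame of hook between -0.008 and 0.01 m and contact force between saltbox and rack above 1 N and angle between saltbox's own z axis and vertical below 0.5 rad and value of joint lid below 0.08 rad and linear speed of saltbox below 0.03 m/s); the robot touches nothing.
It fails at once if the box is tipped over (more than 0.8 rad) (angle between saltbox's own z axis and vertical above 0.8 rad).
It fails at once if a bystander is moved more than 40 mm (distance of any of brush, whisk, spatula, funnel, jar, press, mug from where it was at the start of the episode above 0.04 m).
It also fails if it takes over 72 s, if anything falls off the work surface, if the arm or the gripper's body presses on something with over 40 N, if the wrist force passes 120 N, or if a joint passes its speed limit or range.

## Working session

There is one attempt and no reset: what is moved stays moved. The work goes in short steps, each a Python script; the robot and the scene stay as the last script left them, time stands still between calls to the robot, and variables do not carry over. Pictures are saved under pics/ and viewed, at most 10 in all, crops included, and the job is handed in when it is done.

```bash
mkdir -p pics
cat > h.py <<'E'
import numpy as np, cv2
from cell import ctrl, eyes
def cloud(name):
    inf=eyes.camera_info(name); im,d=eyes.get_image(name)
    K=np.array(inf["K"]);T=np.linalg.inv(np.array(inf["extrinsics"]))
    v,u=np.mgrid[:d.shape[0],:d.shape[1]]
    P=np.stack([(u-K[0,2])/K[0,0]*d,(v-K[1,2])/K[1,1]*d,d],-1)
    W=P@T[:3,:3].T+T[:3,3]; W[d==0]=np.nan
    return im,d,W
E
python3 - <<'E'
from h import *
for c in ["scene","top"]:
    im,d,W=cloud(c); cv2.imwrite(f"pics/{c}1.png",im); np.save(f"pics/{c}1.npy",W)
    for l in ["saltbox","lid","drawer","round_board","square_board","rack","funnel","jar","press","mug","whisk"]:
        for r in eyes.spot_in(l,c)[:3]:
            e=[int(x) for x in r["extent"]]; u,v=(e[0]+e[2])//2,(e[1]+e[3])//2
            print(c,l,round(r["confidence"],2),e,W[min(v,419),min(u,559)].round(3))
E
```

```text
scene saltbox 0.95 [334, 173, 388, 236] [0.546 0.21  0.131]
scene saltbox 0.7 [281, 115, 324, 173] [0.216 0.268 0.088]
scene saltbox 0.47 [94, 296, 173, 331] [ 0.445 -0.373  0.027]
scene lid 0.91 [280, 128, 316, 156] [0.2   0.265 0.088]
scene lid 0.68 [355, 171, 387, 214] [0.552 0.233 0.164]
scene drawer 0.93 [301, 153, 447, 266] [0.561 0.246 0.104]
scene drawer 0.26 [332, 172, 389, 236] [0.544 0.21  0.129]
scene round_board 0.96 [277, 281, 339, 337] [ 0.657 -0.033  0.013]
scene round_board 0.86 [156, 367, 231, 420] [ 0.68  -0.339  0.013]
scene round_board 0.34 [357, 182, 407, 225] [0.552 0.285 0.096]
scene square_board 0.77 [228, 231, 302, 293] [ 0.484 -0.041  0.013]
scene funnel 0.74 [309, 338, 345, 377] [ 0.789 -0.085  0.058]
scene funnel 0.54 [90, 295, 175, 327] [ 0.438 -0.373  0.026]
scene funnel 0.39 [356, 175, 384, 213] [0.557 0.224 0.166]
scene jar 0.58 [402, 248, 434, 284] [0.74  0.228 0.072]
scene press 0.59 [92, 298, 170, 331] [ 0.442 -0.377  0.023]
scene mug 0.93 [365, 292, 419, 341] [0.78  0.12  0.005]
scene whisk 0.74 [371, 161, 425, 200] [0.469 0.441 0.038]
top saltbox
[... 384 characters left out ...]
0.352  0.012]
top round_board 0.25 [140, 172, 235, 256] [0.486 0.334 0.012]
top rack 0.79 [335, 150, 437, 222] [ 0.594 -0.351  0.   ]
top rack 0.65 [296, 120, 319, 143] [ 0.769 -0.07   0.056]
top funnel 0.68 [296, 124, 319, 141] [ 0.767 -0.071  0.049]
top jar 0.56 [205, 130, 222, 153] [0.72  0.239 0.089]
top jar 0.36 [243, 108, 274, 139] [0.81  0.098 0.005]
top press 0.82 [376, 209, 420, 265] [ 0.417 -0.383  0.024]
top mug 0.67 [247, 108, 273, 143] [0.802 0.091 0.006]
top mug 0.45 [188, 193, 223, 200] [0.529 0.244 0.171]
top whisk 0.78 [148, 188, 164, 247] [0.473 0.431 0.036]
top whisk 0.45 [272, 146, 315, 192] [ 0.647 -0.026  0.012]
top whisk 0.38 [339, 151, 440, 218] [ 0.601 -0.362 -0.001]
```

View pics/scene1.png

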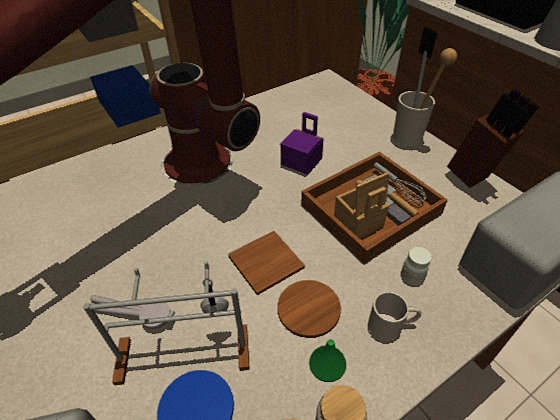

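View pics/top1.png

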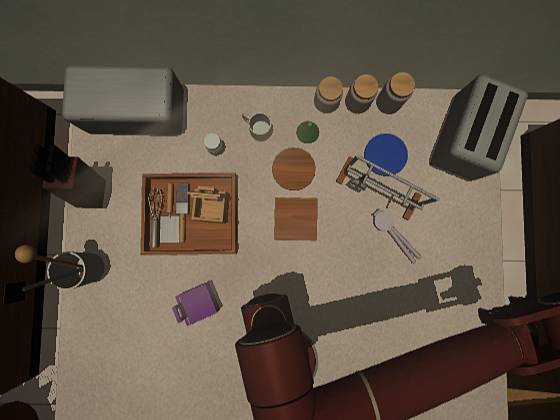

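The scene view shows the box in the drawer at about (361,205), the purple look-alike at (302,150), the brown round board at (309,308), the blue one at (196,400) and the rack at (165,330). The top view shows the box at (207,205), the board at (294,168) and the rack at (385,185).

```bash
python3 - <<'E'
from h import *
W=np.load("pics/top1.npy"); S=np.load("pics/scene1.npy")
A=np.concatenate([W.reshape(-1,3),S.reshape(-1,3)])
def sel(P,x,y,z):
    m=np.all([(P[:,i]>r[0])&(P[:,i]<r[1]) for i,r in enumerate((x,y,z))],0); return P[m]
def line(p): 
    c=np.median(p[:,:2],0); u=np.linalg.svd(p[:,:2]-c,full_matrices=False)[2][0]; t=(p[:,:2]-c)@u
    return len(p),c.round(4),np.degrees(np.arctan2(u[1],u[0])).round(1),t.min().round(3),t.max().round(3)
for n,Q in (("top",W.reshape(-1,3)),("scene",S.reshape(-1,3))):
    r=sel(Q,(0.45,.75),(-.55,-.1),(.2,.3)); print(n,"rack",line(r))
    b=sel(Q,(.4,.65),(.13,.35),(.07,.2)); print("box",line(b),np.percentile(b,[2,50,98],axis=0).round(3).tolist())
    for z in ((.085,.1),(.13,.19)):
        q=sel(b,(0,1),(0,1),z); print(z,line(q) if len(q)>5 else len(q))
    bd=sel(Q,(.55,.75),(-.12,.05),(.008,.018)); print("bd",bd.min(0),bd.max(0),np.median(bd,0))
import cv2
a=np.hstack([cv2.resize(cv2.imread("pics/top1.png")[165:260,135:245],None,fx=4,fy=4,interpolation=2)[:380],cv2.resize(cv2.imread("pics/top1.png")[145:225,335:440],None,fx=3.5,fy=4.75,interpolation=2)])
E
python3 - <<'E'
from h import *
for n,p in (("a",[.40,.27,.42]),("b",[.48,-.30,.45])):
    for yaw in (0,):
        ctrl.goto(p,[np.pi,0,np.pi/2*0]); im,d,W=cloud("wrist"); cv2.imwrite(f"pics/w{n}.png",im); np.save(f"pics/w{n}.npy",W)
        T=np.linalg.inv(np.array(eyes.camera_info("wrist")["extrinsics"])); print(T.round(3).tolist(), ctrl.get_state()["clock"])
cv2.imwrite("pics/wab.png",cv2.resize(np.hstack([cv2.imread("pics/wa.png"),cv2.imread("pics/wb.png")]),(800,300)))
E
```

```text
top rack (468, array([ 0.5815, -0.3167]), np.float64(-116.3), np.float64(-0.134), np.float64(0.137))
box (585, array([0.5317, 0.2438]), np.float64(-46.4), np.float64(-0.086), np.float64(0.052)) [[0.462, 0.197, 0.073], [0.532, 0.244, 0.101], [0.561, 0.298, 0.19]]
(0.085, 0.1) (246, array([0.4923, 0.2377]), np.float64(-81.1), np.float64(-0.067), np.float64(0.053))
(0.13, 0.19) (239, array([0.5364, 0.2443]), np.float64(-93.0), np.float64(-0.052), np.float64(0.048))
bd [ 0.550378   -0.11674663  0.00800676] [0.74946831 0.04636926 0.01799525] [ 0.65270502 -0.02900915  0.01278923]
scene rack (1281, array([ 0.5816, -0.3204]), np.float64(63.7), np.float64(-0.132), np.float64(0.139))
box (1608, array([0.5436, 0.2301]), np.float64(46.0), np.float64(-0.079), np.float64(0.061)) [[0.463, 0.197, 0.072], [0.544, 0.23, 0.121], [0.563, 0.292, 0.189]]
(0.085, 0.1) (350, array([0.5322, 0.2168]), np.float64(10.2), np.float64(-0.075), np.float64(0.045))
(0.13, 0.19) (712, array([0.5418, 0.2384]), np.float64(-95.5), np.float64(-0.058), np.float64(0.042))
bd [ 0.55010585 -0.10218293  0.00805321] [0.74973449 0.04735239 0.01785526] [ 0.65427027 -0.02991348  0.01256312]
[[-0.002, -0.952, -0.305, 0.478], [-1.0, 0.002, 0.0, 0.27], [0.0, 0.305, -0.952, 0.58], [0.0, 0.0, 0.0, 1.0]] 4.375
[[0.001, -0.953, -0.305, 0.558], [-1.0, -0.001, -0.0, -0.298], [0.0, 0.305, -0.953, 0.611], [0.0, 0.0, 0.0, 1.0]] 6.5
```

View pics/wab.png

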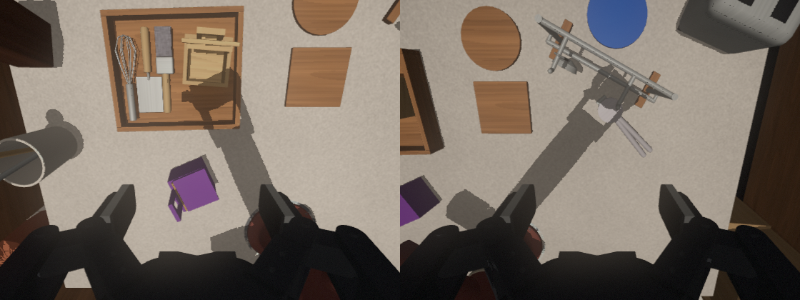

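The left half of the wrist picture shows the box at (210,62) in the drawer, with free space in front of it. The right half shows the rack at (610,60), with the strainer on its left end and the press below the free hook.

Run:
```python
from h import *
A=np.load("pics/wa.npy").reshape(-1,3); B=np.load("pics/wb.npy").reshape(-1,3)
def sel(P,x,y,z):
    m=np.all([(P[:,i]>r[0])&(P[:,i]<r[1]) for i,r in enumerate((x,y,z))],0); return P[m]
b=sel(A,(.42,.6),(.17,.33),(.07,.2))
print("box all",len(b),np.percentile(b,[1,99],axis=0).round(3).tolist())
for z in ((.087,.097),(.12,.16),(.155,.17),(.175,.2)):
    q=sel(b,(0,1),(0,1),z)
    if len(q)<10: print(z,len(q));continue
    r=cv2.minAreaRect((q[:,:2]*1000).astype(np.float32)); print(z,len(q),np.median(q[:,2]).round(4),r,np.percentile(q,[1,99],axis=0).round(3).tolist())
d=sel(A,(.3,.7),(.1,.55),(.048,.06)); print("drawer",cv2.minAreaRect((d[:,:2]*1000).astype(np.float32)))
bd=sel(B,(.57,.75),(-.11,.05),(.009,.016)); print("bd",len(bd),cv2.minEnclosingCircle((bd[:,:2]*1000).astype(np.float32)),np.median(bd,0))
# rack points in rack frame by upper bar fit
up=sel(B,(.4,.75),(-.5,-.15),(.205,.26))
c=np.median(up,0);l=cv2.fitLine((up[:,:2]).astype(np.float32),cv2.DIST_HUBER,0,.001,.001).ravel();print("bar",len(up),l)
u=l[:2]*np.sign(l[1]); n=np.array([u[1],-u[0]])  # x rack
t=(up[:,:2]-l[2:])@u; s=(up[:,:2]-l[2:])@n
bar=abs(s)<.006; print("extent",np.percentile(t[bar],[.5,99.5]),"yaw",np.degrees(np.arctan2(n[1],n[0])),np.median(up[bar,2]))
h=s<-.012; 
for k in np.unique((t[h]*100).round()): m=h&((t*100).round()==k); print(k,m.sum(),s[m].min().round(3),up[m,2].max().round(3))
```

```text
box all 2839 [[0.46, 0.2, 0.075], [0.561, 0.3, 0.189]]
(0.087, 0.097) 1058 0.0923 ((509.9379577636719, 249.6776123046875), (100.15609741210938, 100.084228515625), 85.72703552246094) [[0.458, 0.199, 0.089], [0.562, 0.301, 0.094]]
(0.12, 0.16) 111 0.1474 ((551.01708984375, 246.4131317138672), (49.34031677246094, 3.0952837467193604), 85.92253112792969) [[0.548, 0.222, 0.122], [0.552, 0.271, 0.159]]
(0.155, 0.17) 420 0.1642 ((542.4215087890625, 254.29647827148438), (64.06605529785156, 36.35299301147461), 85.79450225830078) [[0.534, 0.222, 0.156], [0.561, 0.271, 0.169]]
(0.175, 0.2) 533 0.1876 ((533.6287231445312, 247.7418212890625), (97.15951538085938, 7.099740028381348), 85.74185943603516) [[0.527, 0.2, 0.186], [0.54, 0.296, 0.19]]
drawer ((485.29608154296875, 322.3377380371094), (270.6310729980469, 310.8611145019531), 1.4372947216033936)
bd 5852 ((649.3042602539062, -26.458385467529297), 75.1346435546875) [ 0.65250714 -0.02679524  0.01219857]
bar 2785 [ 0.4699782   0.88267803  0.5604271  -0.35750487]
extent [-0.08741812  0.18014841] yaw -28.03288 0.225574507637281
-1.0 87 -0.06 0.239
-0.0 168 -0.061 0.239
12.0 178 -0.061 0.239
13.0 156 -0.062 0.239
```

```bash
cat >> h.py <<'E'
pi=np.pi
def bx(c,yaw,p): # box frame xy -> world
    co,s=np.cos(yaw),np.sin(yaw); return np.array([c[0]+co*p[0]-s*p[1],c[1]+s*p[0]+co*p[1]])
def st(*a):
    s=ctrl.get_state(); print(*a,"t",round(s["clock"],2),"p",np.round(s["tool_pos"],4),"F",np.round(s["force"],2),"w",round(s["gripper_width"],4),"gf",round(s["grasp_force"],1),"q",np.round(s["joint_positions"],2))
E
python3 - <<'E'
from h import *
B=np.load("pics/wb.npy").reshape(-1,3)
m=(B[:,0]>.4)&(B[:,0]<.75)&(B[:,1]>-.5)&(B[:,1]<-.15)&(B[:,2]>.205)&(B[:,2]<.26); up=B[m]
a=np.radians(-27.0); o=np.array([.5816,-.318])
for i in range(10):
    n=np.array([np.cos(a),np.sin(a)]);u=np.array([-n[1],n[0]])
    t=(up[:,:2]-o)@u; s=(up[:,:2]-o)@n
    k=(abs(s-0)<.006)&(up[:,2]<.23); 
    p=np.polyfit(t[k],s[k],1); a-=np.arctan(p[0]); o=o+n*p[1]
n=np.array([np.cos(a),np.sin(a)]);u=np.array([-n[1],n[0]])
t=(up[:,:2]-o)@u; s=(up[:,:2]-o)@n; k=abs(s)<.006
h1=(s<-.015)&(abs(t+.05)<.03); h2=(s<-.015)&(abs(t-.08)<.03)
print("yaw",np.degrees(a),"o",o,"ext",np.percentile(t[k],[.5,99.5]),"s",np.percentile(s[k],[2,98]),"hooks t",np.median(t[h1]),np.median(t[h2]),s[h1].min(),"rod z",np.median(up[h1&(s>-.05),2]), "press z",B[(B[:,0]<.5)&(B[:,1]<-.3)&(B[:,1]>-.45)&(B[:,2]<.1),2].max())
yb=np.radians(-4.3); c=(.510,.2495)
g=bx(c,yb,(-.046,0)); 
for Y in (yb+pi/2,yb-pi/2): print(Y,ctrl.ik([*g,.077],[pi,0,Y]))
E
```

```text
yaw -27.86440738138157 o [ 0.58540667 -0.3199566 ] ext [-0.13244405  0.13478304] s [-0.004699    0.00507467] hooks t -0.04837765780247014 0.08002506170440123 -0.06568017249811414 rod z 0.22473211264446524 press z 0.03430033703759927
1.4957471689591404 [ 3.58153150e-01 -5.11455183e-02  1.95482386e+00 -4.44089210e-16
  1.23791431e+00  4.33202308e-01]
-1.6458454846306527 [ 0.35815315 -0.05114552  1.95482386  0.          1.23791431 -2.70839035]
```

Run:
```python
from h import *
yb=np.radians(-4.3); c=(.510,.2495); g=bx(c,yb,(-.046,0)); R=[pi,0,yb+pi/2]
ctrl.goto([*g,.30],R); ctrl.gripper_to(.05)
ctrl.move_linear([*g,.12],.15)
print(ctrl.move_linear([*g,.077],.08,max_force=8)); st("down")
ctrl.gripper_to(.0,60); st("grip")
ctrl.move_linear([*g,.095],.06); st("lift")
ctrl.move_linear([*g,.19],.12); st("lift2")
im,d,W=cloud("wrist"); im2,_,_=cloud("scene")
cv2.imwrite("pics/lift.png",cv2.resize(np.hstack([im,im2]),(800,300)))
```

```text
False
down t 11.03 p [0.464  0.2529 0.0767] F [0.35 0.21 0.46] w 0.0497 gf 0.0 q [ 0.36 -0.05  1.95  0.    1.24  0.43]
grip t 11.57 p [0.4642 0.253  0.0771] F [ 0.12 -0.13  0.18] w 0.0001 gf 0.0 q [ 0.36 -0.05  1.95 -0.    1.24  0.43]
lift t 12.02 p [0.4646 0.2531 0.0959] F [0.16 0.17 0.22] w -0.0001 gf 0.0 q [ 0.36 -0.07  1.94 -0.    1.27  0.43]
lift2 t 12.96 p [0.4635 0.2527 0.1889] F [-0.11  0.46 -0.45] w 0.0002 gf 0.0 q [ 0.36 -0.16  1.86  0.    1.44  0.43]
```

View pics/lift.png

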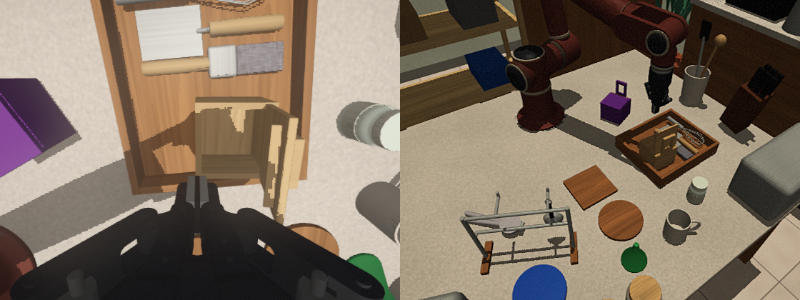

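The picture shows the gripper closed on nothing at (197,185), with the box still in the drawer. I'll measure the box again.

Run:
```python
from h import *
print(ctrl.tcp_to_tips)
def rep(A,n):
    A=A.reshape(-1,3); m=(A[:,0]>.4)&(A[:,0]<.6)&(A[:,1]>.15)&(A[:,1]<.33)&(A[:,2]>.085)&(A[:,2]<.098); q=A[m]
    print(n,len(q),cv2.minAreaRect((q[:,:2]*1000).astype(np.float32)))
    yb=np.radians(-4.3); co,s=np.cos(yb),np.sin(yb); r=(q[:,:2]-[.510,.2495])@np.array([[co,-s],[s,co]])
    f=r[:,0]<-.03; print("front x",np.percentile(r[f,0],[2,50,98]).round(4) if f.any() else 0,"y hist",np.histogram(r[f,1],np.arange(-.055,.06,.01))[0], np.median(q[f,2]))
rep(np.load("pics/wa.npy"),"before")
yb=np.radians(-4.3); ctrl.gripper_to(.05)
ctrl.goto([.40,.25,.36],[pi,0,yb]); im,d,W=cloud("wrist"); rep(W,"now"); cv2.imwrite("pics/now.png",im[:300,100:500])
st()
```

```text
0.017
before 1065 ((509.9379577636719, 249.6776123046875), (100.15609741210938, 100.084228515625), 85.72703552246094)
front x [-0.0499 -0.045  -0.0312] y hist [42 54 37 30 39 30 34 36 33 49 47] 0.09231274742431744
now 1195 ((509.9756774902344, 249.7289581298828), (100.36934661865234, 99.19557189941406), 85.68960571289062)
front x [-0.0496 -0.0455 -0.0312] y hist [48 73 43 42 42 47 42 41 42 75 53] 0.09230569621865164
t 15.07 p [0.3999 0.2499 0.3593] F [ 0.25  0.06 -0.84] w 0.0499 gf 0.0 q [ 0.4  -0.36  1.75 -0.    1.76  2.05]
```

View pics/now.png

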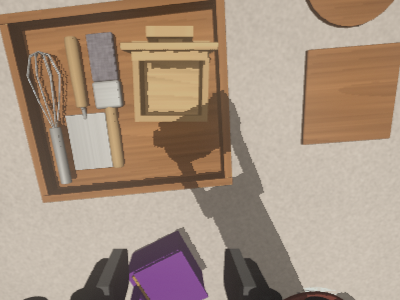

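The picture shows the box unmoved at (170,85) with its front wall intact. The reported TCP height may not match the real fingertips, so I'll check them in the depth data.

Run:
```python
from h import *
im,d,W=cloud("wrist"); S=cloud("scene")[2]
yb=np.radians(-4.3); co,s=np.cos(yb),np.sin(yb)
for n,A in (("wrist",W),("scene",S)):
    A=A.reshape(-1,3); r=(A[:,:2]-[.40,.25])@np.array([[co,-s],[s,co]])
    m=(abs(r[:,0])<.03)&(abs(r[:,1])<.07)&(A[:,2]>.2)&(A[:,2]<.42); print(n,m.sum())
    if m.sum()>5:
        print("z pct",np.percentile(A[m,2],[0,1,5,25,50]).round(3))
        for lo in np.arange(.32,.42,.01):
            k=m&(A[:,2]>=lo)&(A[:,2]<lo+.01)
            if k.sum(): print(lo.round(2),k.sum(),"x",np.percentile(r[k,0],[1,99]).round(3),"y",np.percentile(r[k,1],[1,99]).round(3))
```

```text
wrist 3707
z pct [0.379 0.382 0.386 0.396 0.405]
0.37 2 x [-0.004 -0.003] y [-0.024  0.025]
0.38 453 x [-0.011  0.011] y [-0.035  0.038]
0.39 851 x [-0.01   0.011] y [-0.037  0.039]
0.4 1073 x [-0.011  0.011] y [-0.037  0.039]
0.41 1328 x [-0.01   0.012] y [-0.035  0.037]
scene 280
z pct [0.38  0.382 0.384 0.393 0.402]
0.37 1 x [-0.003 -0.003] y [-0.03 -0.03]
0.38 48 x [-0.01   0.013] y [-0.037  0.036]
0.39 72 x [-0.01   0.013] y [-0.039  0.038]
0.4 84 x [-0.01   0.014] y [-0.039  0.038]
0.41 75 x [-0.01   0.013] y [-0.039  0.037]
```

Both cameras put the fingertips about 20 mm above the reported TCP, not 17 mm below it, so the stated tool length is off by about 37 mm. I'll calibrate it against opening and check the gripper body as well, then grasp using the measured values.

```bash
cat >> h.py <<'E'
def tips(verbose=True):
    s=ctrl.get_state(); p=np.array(s["tool_pos"]); y=s["orientation"][2]
    co,si=np.cos(y),np.sin(y); out={}
    for n in ("wrist","scene"):
        A=cloud(n)[2].reshape(-1,3); r=(A[:,:2]-p[:2])@np.array([[co,-si],[si,co]])
        m=(abs(r[:,0])<.02)&(abs(r[:,1])<.07)&(A[:,2]>p[2]-.06)&(A[:,2]<p[2]+.06)
        out[n]=(np.percentile(A[m,2],1)-p[2]).round(4) if m.sum()>20 else None
    print("tips-TCP at w",round(s["gripper_width"],3),out)
E
python3 - <<'E'
from h import *
for w in (.085,.05,.01,0): ctrl.gripper_to(w,60); tips()
A=cloud("scene")[2].reshape(-1,3); p=np.array(ctrl.get_state()["tool_pos"]); yb=np.radians(-4.3); co,s=np.cos(yb),np.sin(yb)
r=(A[:,:2]-p[:2])@np.array([[co,-s],[s,co]]); z=A[:,2]-p[2]
for lo in np.arange(0,.16,.01):
    k=(abs(r).max(1)<.09)&(z>=lo)&(z<lo+.01)
    if k.sum()>5: print(lo.round(2),"x",np.percentile(r[k,0],[1,99]).round(3),"y",np.percentile(r[k,1],[1,99]).round(3))
st()
E
```

```text
tips-TCP at w 0.085 {'wrist': np.float64(0.0317), 'scene': np.float64(0.0317)}
tips-TCP at w 0.05 {'wrist': np.float64(0.0227), 'scene': np.float64(0.0225)}
tips-TCP at w 0.01 {'wrist': np.float64(0.0202), 'scene': np.float64(0.0191)}
tips-TCP at w 0.0 {'wrist': np.float64(0.0226), 'scene': np.float64(0.0206)}
0.02 x [-0.006  0.012] y [-0.013  0.011]
0.03 x [-0.006  0.013] y [-0.014  0.014]
0.04 x [-0.006  0.013] y [-0.014  0.014]
0.05 x [-0.003  0.014] y [-0.015  0.012]
0.06 x [-0.008  0.014] y [-0.033  0.033]
0.07 x [-0.012  0.015] y [-0.04  0.04]
0.08 x [-0.012  0.019] y [-0.048  0.048]
0.09 x [-0.006  0.019] y [-0.055  0.054]
0.1 x [-0.009  0.019] y [-0.061  0.06 ]
0.11 x [-0.008  0.021] y [-0.06   0.058]
0.12 x [-0.006  0.021] y [-0.044  0.04 ]
0.13 x [-0.005  0.014] y [-0.04   0.038]
0.14 x [-0.008  0.038] y [-0.038  0.019]
0.15 x [-0.013  0.039] y [-0.038  0.023]
t 17.23 p [0.4  0.25 0.36] F [ 1.03 -0.02  1.1 ] w -0.0 gf 0.0 q [ 0.4  -0.36  1.74 -0.    1.76  2.05]
```

```bash
sed -i 's/^pi=np.pi/pi=np.pi; TIP=.019  # measured: fingertips stand this far BEHIND the TCP when nearly shut/' h.py
python3 - <<'E'
from h import *
yb=np.radians(-4.3); c=(.510,.2497); g=bx(c,yb,(-.046,0)); R=[pi,0,yb+pi/2]
ctrl.goto([*g,.12],R); ctrl.gripper_to(.05)
print(ctrl.move_linear([*g,.064-TIP],.12,max_force=8)); st("down")
ctrl.gripper_to(.0,60); st("grip")
if ctrl.get_state()["gripper_width"]>.004:
    ctrl.move_linear([*g,.16],.12); st("lift")
    im,d,W=cloud("wrist"); im2,_,S=cloud("scene")
    cv2.imwrite("pics/lift2.png",cv2.resize(np.hstack([im,im2]),(800,300)))
    for Y in (-.4864+pi/2,): print(ctrl.ik([*bx((.651,-.0267),-.4864,(-.046,0)),.05],[pi,0,Y]))
E
```

```text
False
down t 19.98 p [0.4646 0.2533 0.0455] F [ 0.38 -0.17  0.18] w 0.0502 gf 0.0 q [ 0.36 -0.01  1.97 -0.    1.18  0.43]
grip t 20.43 p [0.4649 0.2534 0.0459] F [-0.25 -0.23  3.23] w 0.0072 gf 60.3 q [ 0.36 -0.01  1.97 -0.    1.18  0.43]
lift t 21.54 p [0.4633 0.2528 0.1586] F [ 0.11  0.14 -3.64] w 0.0071 gf 59.3 q [ 0.36 -0.14  1.89  0.    1.39  0.43]
[-1.30385165e-01  1.71025192e-01  1.77221883e+00 -4.44089210e-16
  1.19834863e+00  3.56014835e-01]
```

View pics/lift2.png

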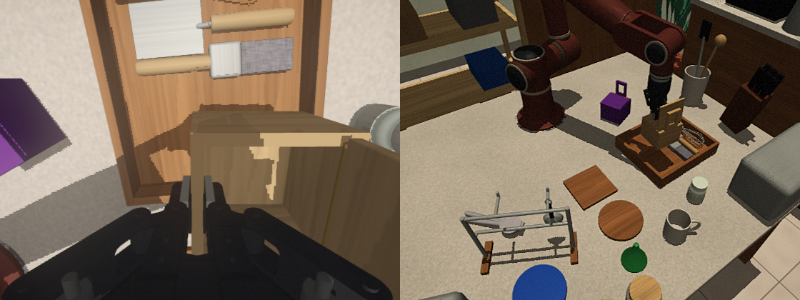

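The box is held level by its front wall (wrist view about (200,190)) and is clear of the drawer.

```bash
cat >> h.py <<'E'
def rect(A,c,z,h=.09):
    A=A.reshape(-1,3); m=(abs(A[:,0]-c[0])<h)&(abs(A[:,1]-c[1])<h)&(A[:,2]>z[0])&(A[:,2]<z[1]); q=A[m]
    r=cv2.minAreaRect((q[:,:2]*1000).astype(np.float32)); print(z,len(q),np.round(r[0],1),np.round(r[1],1),round(r[2],2),"z",np.median(q[:,2]).round(4)); return r
E
python3 - <<'E'
from h import *
c=(.651,-.0267); Y=-.4864; g=bx(c,Y,(-.046,0))
ctrl.goto([*g,.16],[pi,0,Y+pi/2]); st("over")
ctrl.move_linear([*g,.065],.12); print(ctrl.move_linear([*g,.043],.04,max_force=4)); st("down")
ctrl.gripper_to(.05); st("open"); ctrl.move_linear([*g,.16],.2)
q=bx(c,Y,(-.12,0)); ctrl.goto([*q,.32],[pi,0,Y]); im,d,W=cloud("wrist"); st()
cv2.imwrite("pics/placed.png",im); np.save("pics/placed.npy",W)
for z in ((.087,.097),(.155,.169),(.178,.2)): rect(W,c,z)
E
```

```text
over t 22.78 p [ 0.6099 -0.0041  0.1597] F [ 0.35 -0.18 -2.42] w 0.0069 gf 59.3 q [-0.13  0.06  1.7   0.    1.39  0.36]
True
down t 24.22 p [ 0.6105 -0.0052  0.046 ] F [ 1.06 -0.87  2.61] w 0.0066 gf 60.3 q [-0.13  0.18  1.77  0.    1.19  0.36]
open t 24.7 p [ 0.6084 -0.0049  0.0441] F [-0.51  0.45  0.54] w 0.0502 gf 0.0 q [-0.13  0.18  1.78  0.    1.19  0.36]
t 26.92 p [0.5447 0.0293 0.3186] F [-0.62 -0.06  0.09] w 0.0498 gf 0.0 q [-0.08 -0.18  1.66 -0.    1.66  1.97]
(0.087, 0.097) 1563 [643.4 -23.3] [100.2  84.5] 62.13 z 0.0922
(0.155, 0.169) 698 [685.  -45.1] [96.8 22.1] 62.17 z 0.1642
(0.178, 0.2) 1290 [676.8 -41.3] [97.6  7.3] 62.17 z 0.1882
```

View pics/placed.png

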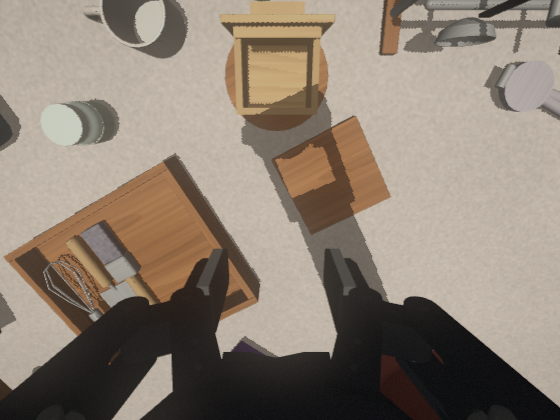

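The box stands open on the brown round board at (277,75), with the lid upright at the back. I'll swing the lid shut with the closed fingertips.

Run:
```python
from h import *
c=(.6503,-.0269); Y=np.radians(-27.85); R=[pi,0,Y]
def P(x,z): return [*bx(c,Y,(x+.011,0)),z-TIP]   # front lower corner of the fingers at box x, world z
ctrl.gripper_to(0); ctrl.goto(P(.046,.23),R); ctrl.move_linear(P(.046,.170),.1); st("behind")
r=.074;o=.003;ok=True
for th in np.linspace(1.5,0,9):
    x=.037-r*np.cos(th)+o*np.sin(th); z=.0965+r*np.sin(th)+o*np.cos(th)
    if ctrl.move_linear(P(x,z),.05,max_force=6): st("stop",th); ok=False; break
if ok:
    print(ctrl.move_linear(P(-.038,.094),.03,max_force=5)); st("press")
    ctrl.move_linear(P(-.038,.19),.2)
    q=bx(c,Y,(-.12,0)); ctrl.goto([*q,.30],R)
    im,d,W=cloud("wrist"); np.save("pics/shut.npy",W); cv2.imwrite("pics/shut.png",im[:320])
    for z in ((.085,.112),(.155,.169),(.17,.2)): 
        try: rect(W,c,z)
        except Exception as e: print(z,"none")
    B=W.reshape(-1,3); co,s=np.cos(Y),np.sin(Y); rr=(B[:,:2]-c)@np.array([[co,-s],[s,co]])
    for a in np.arange(-.045,.035,.01):
        k=(abs(rr[:,0]-a)<.005)&(abs(rr[:,1])<.045)&(B[:,2]>.06)&(B[:,2]<.2); print(a.round(3),k.sum(),np.median(B[k,2]).round(4))
else:
    cv2.imwrite("pics/shut.png",cloud("scene")[0])
st()
```

```text
behind t 29.04 p [ 0.7009 -0.0536  0.1511] F [-0.41  0.44  0.46] w -0.0 gf 0.0 q [-0.18  0.27  1.47  0.    1.4   1.87]
stop 0.0 t 32.71 p [ 0.6284 -0.015   0.0823] F [-0.51 -0.01  5.02] w 0.0001 gf 2.8 q [-0.14  0.17  1.71 -0.    1.26  1.91]
t 32.76 p [ 0.6285 -0.0149  0.0823] F [-0.38  0.37  5.37] w -0.0001 gf 2.7 q [-0.14  0.17  1.71 -0.    1.26  1.91]
```

View pics/shut.png

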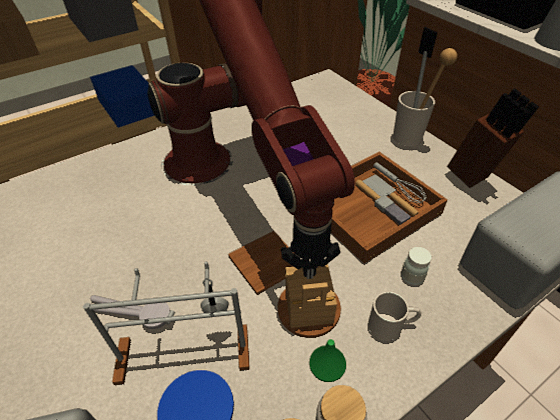

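The fingers press on the lid at about (312,268), and it looks shut. I'll rise and measure.

Run:
```python
from h import *
c=(.6503,-.0269); Y=np.radians(-27.85); R=[pi,0,Y]
p=ctrl.get_state()["tool_pos"]; ctrl.move_linear([p[0],p[1],.16],.2)
ctrl.goto([*bx(c,Y,(-.12,0)),.30],R)
im,d,W=cloud("wrist"); np.save("pics/shut.npy",W); cv2.imwrite("pics/shut2.png",im)
for z in ((.085,.112),(.155,.169)): rect(W,c,z)
B=W.reshape(-1,3); co,s=np.cos(Y),np.sin(Y); rr=(B[:,:2]-c)@np.array([[co,-s],[s,co]])
for a in np.arange(-.065,.035,.01):
    k=(abs(rr[:,0]-a)<.005)&(abs(rr[:,1])<.045)&(B[:,2]>.005)&(B[:,2]<.2); print(a.round(3),k.sum(),np.median(B[k,2]).round(4))
st()
```

```text
(0.085, 0.112) 9075 [648.1 -25.8] [100.3 104.3] 62.1 z 0.1002
(0.155, 0.169) 525 [687.1 -46.6] [49.8  4.6] 61.85 z 0.1637
-0.065 374 0.0123
-0.055 452 0.1001
-0.045 708 0.1003
-0.035 716 0.1003
-0.025 797 0.1003
-0.015 754 0.1003
-0.005 793 0.1002
0.005 844 0.1003
0.015 876 0.1003
0.025 848 0.1002
t 34.07 p [0.5436 0.0289 0.2964] F [ 1.35 -0.68 -0.83] w 0.0006 gf 0.0 q [-0.08 -0.17  1.69 -0.    1.63  1.97]
```

The lid is flat at z = 0.100, so it is shut, and the box stands released. Next I'll grip the loop across its 50 mm width and lift.

Run:
```python
from h import *
c=(.6503,-.0269); Y=np.radians(-27.85); R=[pi,0,Y]; g=bx(c,Y,(.045,0))
ctrl.gripper_to(.08); ctrl.goto([*g,.19],R); st("above")
print(ctrl.move_linear([*g,.1075],.08,max_force=6)); st("down")
ctrl.gripper_to(0,100); st("grip")
if .045<ctrl.get_state()["gripper_width"]<.055:
    ctrl.move_linear([*g,.15],.06); st("lift"); ctrl.move_linear([*g,.2015],.1); st("up")
for n in ("scene","top"):
    im,d,W=cloud(n); cv2.imwrite(f"pics/g_{n}.png",im)
    B=W.reshape(-1,3); co,s=np.cos(Y),np.sin(Y); rr=(B[:,:2]-c)@np.array([[co,-s],[s,co]])
    for a in np.arange(-.06,.035,.01):
        k=(abs(rr[:,0]-a)<.005)&(abs(rr[:,1])<.045)&(B[:,2]>.14)&(B[:,2]<.22); print(n,a.round(3),k.sum(),np.percentile(B[k,2],[10,50,90]).round(4) if k.sum() else "")
cv2.imwrite("pics/g.png",cv2.resize(cv2.imread("pics/g_scene.png")[180:380,200:440],None,fx=3,fy=3))
```

```text
above t 35.62 p [ 0.6901 -0.0476  0.1909] F [0.01 0.11 0.67] w 0.08 gf 0.0 q [-0.18  0.22  1.47  0.    1.45  1.88]
False
down t 36.8 p [ 0.6907 -0.048   0.1085] F [-1.06  1.26 -0.54] w 0.0798 gf 0.0 q [-0.18  0.28  1.53  0.    1.32  1.88]
grip t 37.19 p [ 0.6909 -0.0485  0.1086] F [ 0.56 -2.04  2.61] w 0.0486 gf 103.3 q [-0.18  0.28  1.53 -0.    1.32  1.88]
lift t 38.05 p [ 0.6898 -0.0478  0.1496] F [-0.6   0.26 -3.85] w 0.0485 gf 103.3 q [-0.18  0.25  1.5   0.    1.39  1.88]
up t 38.72 p [ 0.6901 -0.0479  0.2018] F [-0.25 -0.3  -4.31] w 0.0487 gf 103.3 q [-0.18  0.21  1.46  0.    1.47  1.88]
scene -0.06 0 
scene -0.05 15 [0.192  0.1939 0.195 ]
scene -0.04 26 [0.1927 0.1942 0.1959]
scene -0.03 12 [0.1921 0.1935 0.1947]
scene -0.02 55 [0.1923 0.1936 0.1951]
scene -0.01 42 [0.1924 0.1938 0.195 ]
scene 0.0 15 [0.1923 0.1935 0.195 ]
scene 0.01 46 [0.1925 0.1938 0.195 ]
scene 0.02 85 [0.192  0.1937 0.1948]
scene 0.03 108 [0.1923 0.1939 0.1952]
top -0.06 0 
top -0.05 0 
top -0.04 0 
top -0.03 0 
top -0.02 0 
top -0.01 0 
top 0.0 0 
top 0.01 0 
top 0.02 9 [0.1939 0.1954 0.1978]
top 0.03 40 [0.1909 0.1936 0.1964]
```

View pics/g.png

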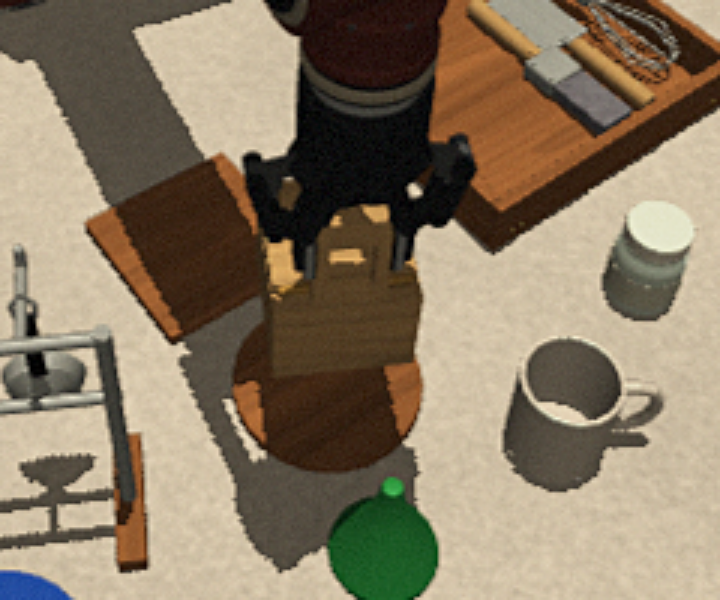

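The box hangs level in the gripper with its lid shut. I'll carry it to the approach point and recheck the hook from there.

Run:
```python
from h import *
Y=np.radians(-27.85); R=[pi,0,Y]
ctrl.move_linear([.5725,-.0855,.2015],.2); ctrl.move_linear([.4557,-.3065,.2015],.2); st("appr")
a=np.radians(-27.86); n=np.array([np.cos(a),np.sin(a)]);u=np.array([-n[1],n[0]]); o=np.array([.5854,-.3200])
for nm,A in (("wrist",cloud("wrist")[2]),("scene",cloud("scene")[2]),("scene0",np.load("pics/scene1.npy")),("top0",np.load("pics/top1.npy"))):
    A=A.reshape(-1,3); t=(A[:,:2]-o)@u; s=(A[:,:2]-o)@n; z=A[:,2]
    b=(abs(s)<.008)&(abs(t)<.14)&(z>.21)&(z<.235)
    h=(s>-.075)&(s<-.012)&(abs(t+.05)<.02)&(z>.208)&(z<.25)
    print(nm,"bar",b.sum(),np.polyfit(t[b],s[b],1).round(4) if b.sum()>20 else "", "hook",h.sum(),(np.median(t[h]).round(4),np.percentile(t[h],[2,98]).round(4),s[h].min().round(4),z[h].max().round(4),np.median(z[h]).round(4)) if h.sum()>5 else "")
```

```text
appr t 40.98 p [ 0.4561 -0.3058  0.2014] F [ 0.19 -1.01 -3.41] w 0.0482 gf 103.4 q [-0.73 -0.12  1.8   0.    1.46  1.33]
wrist bar 4026 [ 0.0022 -0.0036] hook 2469 (np.float64(-0.0489), array([-0.0527, -0.0451]), np.float64(-0.0658), np.float64(0.2398), np.float64(0.2248))
scene bar 942 [-0.0008  0.003 ] hook 123 (np.float64(-0.0475), array([-0.0521, -0.0444]), np.float64(-0.0645), np.float64(0.2394), np.float64(0.2249))
scene0 bar 949 [-0.0006  0.0031] hook 125 (np.float64(-0.0475), array([-0.0525, -0.0447]), np.float64(-0.063), np.float64(0.2394), np.float64(0.225))
top0 bar 347 [-0.0009  0.0006] hook 46 (np.float64(-0.0488), array([-0.0522, -0.0454]), np.float64(-0.0631), np.float64(0.2401), np.float64(0.226))
```

Run:
```python
from h import *
h=np.array([.5854,-.3200])+(-.0487)*np.array([.4673,.8841])-.036*np.array([.8841,-.4673]); print(h)
if ctrl.move_linear([*h,.2015],.06,max_force=6): st("blocked"); raise SystemExit
st("in"); print(ctrl.move_linear([*h,.178],.03,max_force=3)); st("low")
cv2.imwrite("pics/hang0.png",cloud("scene")[0])
p=ctrl.get_state()["tool_pos"]; ctrl.gripper_to(.08); st("open"); ctrl.dwell(.3)
ctrl.move_linear([p[0],p[1],.30],.15); st("clear"); ctrl.goto([.42,-.10,.35],[pi,0,-.3])
ctrl.dwell(.5)
im,d,W=cloud("scene"); cv2.imwrite("pics/hang.png",cv2.resize(im[220:400,60:300],None,fx=3,fy=3))
a=np.radians(-27.86); n=np.array([np.cos(a),np.sin(a)]);u=np.array([-n[1],n[0]]); A=W.reshape(-1,3); t=(A[:,:2]-h)@u; s=(A[:,:2]-h)@n; z=A[:,2]
for k in np.arange(-.105,.02,.01):
    m=(abs(s-k)<.005)&(abs(t)<.05)&(z>.06)&(z<.30); print(k.round(3),m.sum(),np.percentile(z[m],[2,50,98]).round(4) if m.sum() else "")
st()
```

```text
[ 0.53081489 -0.34623287]
in t 42.65 p [ 0.5306 -0.3461  0.2016] F [-0.32  0.03 -3.35] w 0.0485 gf 103.4 q [-0.7   0.08  1.6  -0.    1.46  1.36]
True
low t 43.29 p [ 0.5306 -0.346   0.1812] F [0.01 0.46 3.85] w 0.0484 gf 104.6 q [-0.7   0.09  1.62 -0.    1.42  1.36]
open t 43.76 p [ 0.5294 -0.3451  0.1785] F [0.63 0.61 0.17] w 0.0798 gf 0.0 q [-0.7   0.1   1.63  0.    1.42  1.36]
clear t 45.02 p [ 0.5302 -0.3457  0.2985] F [-0.31  0.9   0.06] w 0.0801 gf 0.0 q [-0.7   0.04  1.49  0.    1.62  1.36]
-0.105 0 
-0.095 110 [0.1634 0.1661 0.1687]
-0.085 178 [0.1057 0.1668 0.1695]
-0.075 174 [0.096  0.1676 0.1704]
-0.065 185 [0.0918 0.1681 0.1705]
-0.055 121 [0.101  0.1686 0.171 ]
-0.045 83 [0.0851 0.1695 0.1715]
-0.035 122 [0.0882 0.1704 0.1728]
-0.025 169 [0.0951 0.1715 0.2381]
-0.015 165 [0.0875 0.172  0.2251]
-0.005 229 [0.1155 0.1787 0.2391]
0.005 771 [0.1306 0.1671 0.238 ]
0.015 798 [0.0873 0.1249 0.2233]
t 46.63 p [ 0.42   -0.1001  0.35  ] F [-0.09  0.53 -0.38] w 0.0802 gf 0.0 q [-0.41 -0.47  1.84 -0.    1.77  1.46]
```

View pics/hang.png

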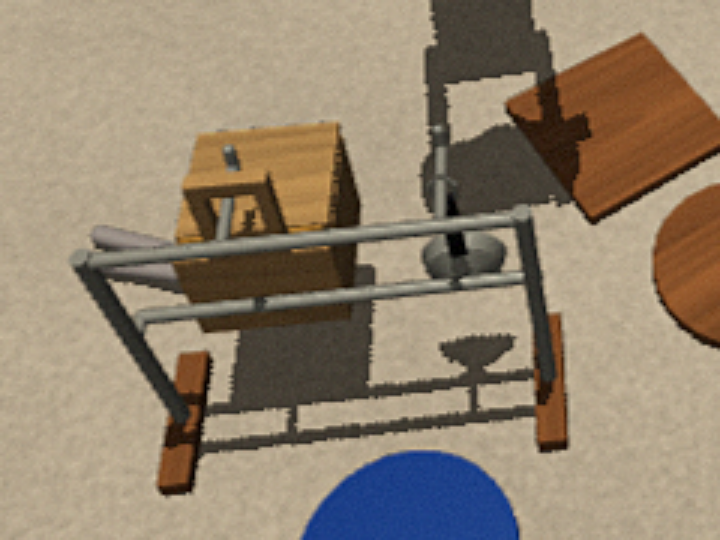

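The box hangs on the free hook by its loop at (230,190). The lid top is flat and tilted only about 0.08 rad, and the gripper is clear, so I'm handing in.

```bash
python3 -c "
from h import *
print(ctrl.finish_job())"
```

```text
the job is handed in; nothing more can be done
None
```

The salt box hangs by its loop on the free hook with its lid shut, after standing released on the round board, and I handed the job in at about 47 s; the first grasp closed on nothing because the real fingertips sit about 36 mm higher than the stated tool data says, so I used the measured tip position from then on.

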